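Bring the last cuvette into the photometer's beam and take the reading

TASK

The blank has been read; now read the sample in the last cell of the photometer. With the fingertips only, push the cell-changer lever to the right, past its first click to the second and last stop, and swing the compartment lid shut; only then press the green read key and let it come back up. Do not grip the lever or the lid, do not force the lever, leave the cuvettes seated in their carriage, and do not disturb the other things on the bench.

Things in the scene. Friction and masses are not known exactly. Their poses are not given: they have to be found in the camera images.
- photometer: off-white bench photometer, fixed, 260 (x) x 340 (y) x 112 mm high; origin at the centre of its underside, x to its back, y to its left, z up. Front strip (x -135 to -50) is an apron, flat top at z = 58 mm; sloping display behind it at the left (y 15 to 151, top 112 mm). Cuvette compartment in the deck at the right (x -36 to 45, y -155 to -10). Lid hinge axis along y through x = 60, z = 113 mm.
- cell_lever (a joint): travel in m of the cell-changer lever and the cuvette carriage fixed to it, along the photometer's -y (to the right): 0 at the left end (start, blank in the beam), 0.024 first detent, 0.048 second detent, also the hard stop. Leaving a detent takes about 9 N; some 4 mm past the midpoint between two detents it snaps on by itself.
- lever_knob (a point): centre of the lever's black knob, 18 mm in diameter and 26 mm high, upright, spanning z = 78 to 104 mm of the photometer, on an 8 mm stalk out of a slot in the apron (x = -93 mm of the photometer, y = -58.5 mm at the start, -106.5 mm at the second stop); the apron 20 mm below the knob is otherwise flat
- lid (a joint): opening angle of the compartment lid in rad: 0 is shut on the deck, starts part open at 1.0 to 1.3. Stiff hinge at its rear edge (0.15 N m): the lid stays where it is left, and about 2 to 3 N near its free edge moves it. It swings forward and down towards the robot as it shuts.
- lid_lip (a point): middle of the lid's free edge (tip of a dark finger lip 68 mm wide, 8 mm thick), at half thickness: 118 mm from the hinge axis, 6 mm to the outer side of the plane through it. The lid plate is 160 mm wide (along y), 12 mm thick, reaches 110 mm from the hinge; its outer face is its top when shut, 125 mm above the worktop.
- read_key (a joint): travel of the green read key in m: 0 is up, 0.005 is fully down (straight down, 5 N); it springs back. A press counts from 0.0035.
- read_key_top (a point): centre of the top face of the round green read key, 22 mm in diameter, 70 mm above the worktop, on the apron (x = -100, y = 50 mm of the photometer); the grey ring about it is 3 mm above the apron and 38 mm across
- cuvette_blank: stoppered square cuvette with a white cap, 12.5 x 12.5 mm (cap 13.6), 44 mm high, standing loose in the right-hand pocket of the carriage, 20 mm deep; origin at the centre of its underside, 50 mm above the worktop. It rides along with the lever.
- cuvette_mid: the same with a blue cap, in the middle pocket
- cuvette_far: the same with a purple cap, in the left-hand pocket: the sample to be read; pockets are 24 mm apart, and the second stop puts this one in the beam
- cup_a: lidded specimen cup, 56 mm across, 57 mm high, bystander to the right of the photometer; origin at the centre of its underside
- cup_b: a second such cup, bystander
- marker: orange marker pen, 120 x 16 x 13 mm, lying on the left of the photometer's deck, bystander; origin at the centre of its underside
- tape: roll of white tape, 58 mm across, 20 mm high, lying on the worktop to the left of the photometer, bystander; origin at the centre of its underside
- pipette: micropipette, 258 x 50 x 25 mm, lying on the worktop behind the photometer, bystander; origin at the centre of its underside

How it is judged:
On the way, in this order (a step that is already met when the one before it is completed fails the run):
1. the lever is home at its second stop and the lid is shut (value of joint cell_lever above 0.0465 m and value of joint lid below 0.04 rad), for 0.2 s.
2. then the green read key is pressed (value of joint read_key above 0.0035 m), for 0.04 s.
At the end, for the whole second after the job is handed in: lever within 1.5 mm of its second stop, lid within 0.04 rad of shut, read key back up (within 1 mm), the three cuvettes still down in their pockets (within 4 mm) and the purple-capped one in the beam (within 3 mm) (all of step 1 and value of joint read_key below 0.001 m and z of each of cuvette_blank, cuvette_mid, cuvette_far in the frame of photometer below 0.054 m and y of cuvette_far in the frame of photometer between -0.0855 and -0.0795 m); the robot touches nothing.
It fails at once if the read key is pressed before the lever is home and the lid shut (value of joint read_key above 0.0035 m and (value of joint cell_lever below 0.0465 m or value of joint lid above 0.04 rad)).
It fails at once if the lever knob or the lid's lip is gripped between the fingers ((distance between the grasp point and lever_knob below 0.012 m and contact force between the fingers and cell_lever above 2 N) or (distance between the grasp point and lid_lip below 0.01 m and contact force between the fingers and lid above 2 N)).
It fails at once if the lever is forced (more than 40 N) (contact force between any of the fingers, the arm and cell_lever above 40 N).
It fails at once if a cuvette is lifted out of the carriage (z of any of cuvette_blank, cuvette_mid, cuvette_far in the frame of photometer above 0.058 m).
It fails at once if a bystander is disturbed (moved more than 15 mm) (distance of any of cup_a, cup_b, marker, tape, pipette from where it was at the start of the episode above 0.015 m).
It also fails if it takes over 48 s, if anything falls off the work surface, if the arm or the gripper's body presses on something with over 40 N, if the wrist force passes 120 N, or if a joint passes its speed limit or range.

ROBOT

A 6-joint arm with a two-finger parallel gripper is mounted at the origin on a cart in front of the work surface, level with it; the furniture and walls round the work are solid. World frame = base frame: x ahead of the robot, y to its left, z up, the work surface at z = 0. Lengths are in m, angles in rad, forces in N, time in s.
With the tool pointing down it reaches from about 0.25 to 0.725 m from the base axis. Payload 4 kg.
Tool frame: the origin (TCP) lies midway between the tips of the shut fingers; the grasp point (between the pads) lies 19 mm behind it; z points along the fingers, y is the line along which they close (so a half turn about z gives the same grasp; the last joint's range is limited). The gripper opens to 85 mm and grips with 20 to 120 N. Pads are 22 mm wide; open, the fingers measure 114 mm over their backs; the gripper's body (76 mm by 85 mm) begins 54 mm behind the grasp point. The pads swing forward as they close: fully open they stand 13 mm farther back than shut.
Start: joints at [1.288, 0.241, 0.005, 1.335, 0, 1.571], TCP at [0.14, 0.48, 0.231] pointing down, gripper open.
Joint ranges: [-2.72, 2.72], [-1.05, 1.87], [-1.09, 1.28], [-1.99, 2.15], [-1.42, 1.44], [-3.14, 3.14]. Speed limits (rad/s): [2.79, 2.79, 3.14, 3.14, 3.14, 3.14].

INTERFACE

Orientations are given as a unit quaternion [x, y, z, w].
In Python, from workcell import bot, camera, job_done gives the robot as it stands.
- The arm moves only by the tool carry_out, never from a script. Its argument "plan" is a list of rows, each an object of numbers: "dx", "dy", "dz": the shift along the tool's x, y, z in mm; "twist": the turn about the tool's z in degrees; "fingers": the closure, from -1 (fully open) to 1 (shut). In form: [{"dx": .., "dy": .., "dz": .., "twist": .., "fingers": ..}, ...]. A call has exactly 5 rows; each row is the pose to reach, as a shift and turn from the pose commanded when the call began, along the tool's axes at that moment; what a row does not reach only later rows make up. A row lasts 1/12 s, in which the tool goes at most 41.7 mm and 7.16 degrees, less where a joint would pass 70% of its speed; a pose out of reach is approached as far as the arm can. A call with a gripper value outside its range is refused whole. The fingers move at their own pace and stop on an object; the grip force is fixed at half the most. Time passes only in rows, so rows that repeat a pose let the fingers close, or fill a call up. It gives the time, the measured TCP pose, the force, the opening and the grip force at its end, in the units of the state.
- bot.get_obs(): the state, without advancing time (a new reading comes with each control period).
- camera(name): name is "side" or "top"; returns a dict with "image" (400x640x3 uint8, red, green, blue), "intrinsics" (3x3 intrinsics, pixels), "eye" and "attitude" of the camera in the world. Camera axes: x right, y down, z forward; pixel columns grow to the right and rows downward; lengths in m; the calibration is good to about 2 mm. A picture is of the moment at which its call begins. There is no depth.
- job_done(): hands the job in; it is judged then, once.
The state is a dict: "clock": time; "joint_pos": joint angles; "joint_vel": joint speeds; "tau": joint torques, N m; "eef_pos": TCP position; "tool_rot": TCP orientation; "ft_force": force on the tool from outside, world axes, zero at the start; "ft_torque": the same for the moment, N m; "grip_width": finger opening in m; "grasp_force": force on a finger pad.
Only numpy, scipy, OpenCV 4.12 (cv2) and the standard library are available. Lean on these libraries where they do the work, as an engineer would, in place of code of your own. Each camera call takes 0.05 s, during which the arm holds its last target. There are 200 camera calls.

## Working session

There is one attempt and no reset: what is moved stays moved. The work goes in short steps, Python scripts to look and compute and a tool call to move; the robot and the scene stay as the last step left them, time stands still between calls to the robot, and variables do not carry over. Pictures are saved under pics/ and viewed, at most 10 in all, crops included, and the job is handed in when it is done.

Besides the shell and the picture viewer there is one more tool, called after "Request:" as name(argument=value, ...), one argument or row to a line, values as JSON. carry_out: Moves the arm, as the interface text tells. Its arguments: {"type":"object","properties":{"plan":{"type":"array","items":{"type":"object","properties":{"dx":{"type":"number"},"dy":{"type":"number"},"dz":{"type":"number"},"twist":{"type":"number"},"fingers":{"type":"number"}}}}},"required":["plan"]}

```bash
mkdir -p pics
cat > h.py <<'E'
import numpy as np, cv2
from scipy.spatial.transform import Rotation as R
from workcell import bot, camera, job_done
def rot(a):
    a=np.array(a,float); return a if a.shape==(3,3) else R.from_quat(a).as_matrix()
def snap(n,f):
    c=camera(n); cv2.imwrite('pics/'+f,c['image'][:,:,::-1]); return c
def ray(c,u,v):
    K=np.array(c['intrinsics']); d=rot(c['attitude'])@np.linalg.solve(K,[u,v,1.]); return np.array(c['eye']),d/np.linalg.norm(d)
def onz(c,u,v,z):
    e,d=ray(c,u,v); return e+d*(z-e[2])/d[2]
def tri(c1,p1,c2,p2):
    e1,d1=ray(c1,*p1); e2,d2=ray(c2,*p2)
    s=np.linalg.lstsq(np.c_[d1,-d2],e2-e1,rcond=None)[0]; a=e1+s[0]*d1;b=e2+s[1]*d2
    return (a+b)/2,np.linalg.norm(a-b)
def proj(c,p):
    q=np.array(c['intrinsics'])@(rot(c['attitude']).T@(np.array(p)-c['eye'])); return q[:2]/q[2]
E
python3 - <<'E'
from h import *
a=snap('side','s0.png');b=snap('top','t0.png')
for c in(a,b): print(c['intrinsics'],c['eye'],c['attitude'])
o=bot.get_obs();print(o)
E
```

```text
[[440.6446155    0.         318.84217931]
 [  0.         440.6446155  199.07680946]
 [  0.           0.           1.        ]] [ 0.18382765 -0.77175181  0.52459662] [ 0.82079519 -0.21196272  0.14188671 -0.51111175]
[[468.75032777   0.         315.85514142]
 [  0.         468.75032777 198.57232081]
 [  0.           0.           1.        ]] [ 0.42844984 -0.03281691  1.22021051] [-0.69858092  0.71016355 -0.06442419  0.0591773 ]
{'clock': 0.1, 'joint_pos': array([ 1.28804133e+00,  2.41350482e-01,  3.88055066e-03,  1.33520192e+00,
       -3.94153606e-06,  1.57079122e+00]), 'joint_vel': array([-0.00105392, -0.00041468,  0.00321664,  0.00039297,  0.00185466,
       -0.00014331]), 'tau': array([-2.14988368e-04, -3.73138583e+01,  2.53009397e+01,  1.08672353e-02,
       -1.88445722e-05, -1.72517002e-05]), 'eef_pos': array([0.13934715, 0.47961089, 0.23050381]), 'tool_rot': array([ 1.40904407e-01,  9.90022762e-01, -9.28681666e-04, -1.30188288e-04]), 'ft_force': array([-0.38393556,  0.10741978, -0.82297624]), 'ft_torque': array([ 0.00509818,  0.05059814, -0.03724025]), 'grasp_force': 0.0, 'grip_width': 0.08509637110205792}
```

View pics/s0.png

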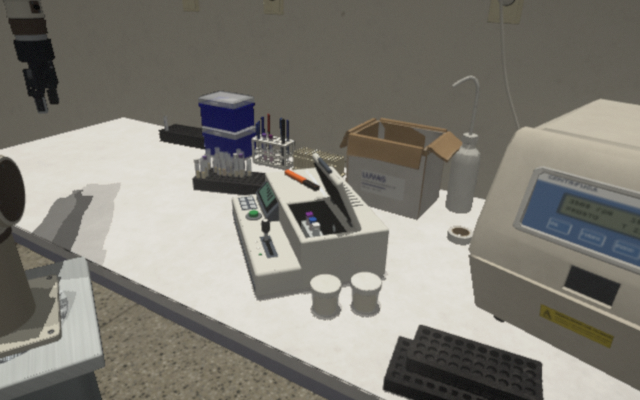

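View pics/t0.png

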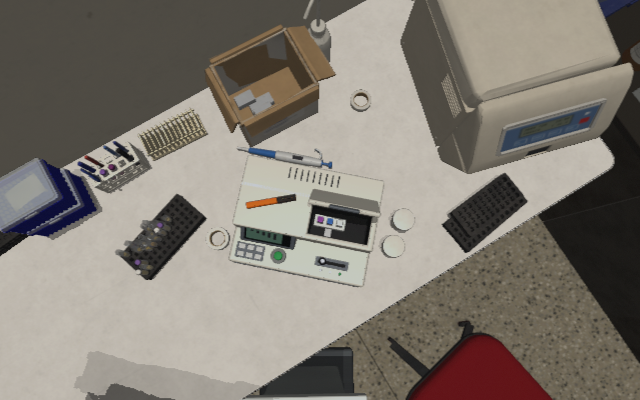

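The side view shows the key at about (253,214), the knob at (266,227) and the open lid's top edge at about (322,160). In the top view the key is at (278,256), the knob at (322,261) and the lid edge runs (310,203)–(378,215). I'll measure these next on enlarged crops.

Run:
```python
from h import *
a=camera('side');b=camera('top')
def green(c,box):
    x0,y0,x1,y1=box; h=cv2.cvtColor(c['image'],cv2.COLOR_RGB2HSV)[y0:y1,x0:x1]
    m=((h[...,0]>50)&(h[...,0]<85)&(h[...,1]>120)&(h[...,2]>70)).astype(np.uint8)
    n,l,s,ce=cv2.connectedComponentsWithStats(m); 
    i=1+np.argmax(s[1:,4]); print(s[1:],ce[i]+[x0,y0]); return ce[i]+[x0,y0]
pa=green(a,(240,200,268,224));pb=green(b,(266,244,290,268))
print('key',tri(a,pa,b,pb),onz(b,*pb,.07),onz(a,*pa,.07))
# front edge bottom corners/yaw from slot etc: crops
A=cv2.resize(a['image'][145:295,225:395],None,fx=4.7,fy=4,interpolation=cv2.INTER_CUBIC)[:600,:799]
B=cv2.resize(b['image'][145:295,225:415],None,fx=4,fy=4,interpolation=cv2.INTER_CUBIC)
cv2.imwrite('pics/ca.png',A[:,:,::-1]);cv2.imwrite('pics/cb.png',B[:,:,::-1])
```

```text
[[10 11  7  4 22]] [253.  212.5]
[[ 8  8  8  8 53]] [277.66037736 255.52830189]
key (array([0.49187963, 0.0528568 , 0.06637994]), np.float64(0.0011892218746295915)) [0.49223961 0.05239015 0.07      ] [0.48887968 0.0465112  0.07      ]
```

View pics/ca.png

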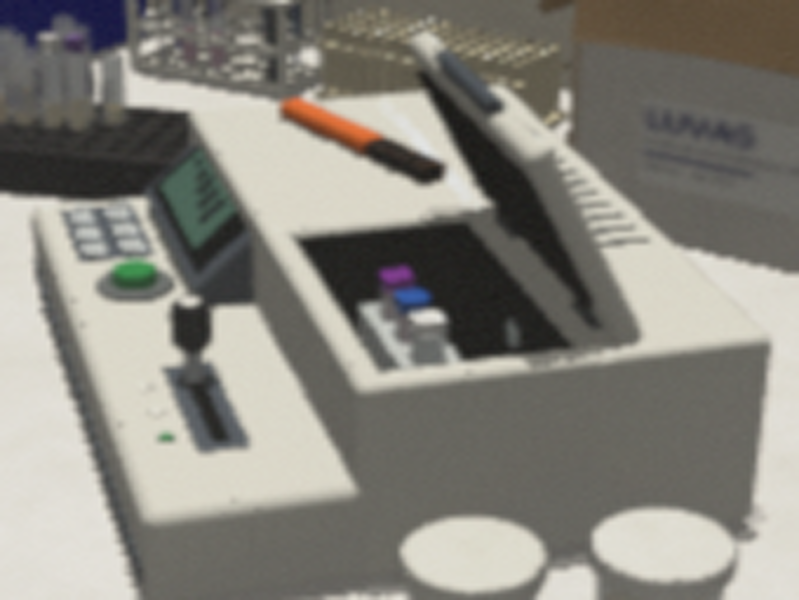

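View pics/cb.png

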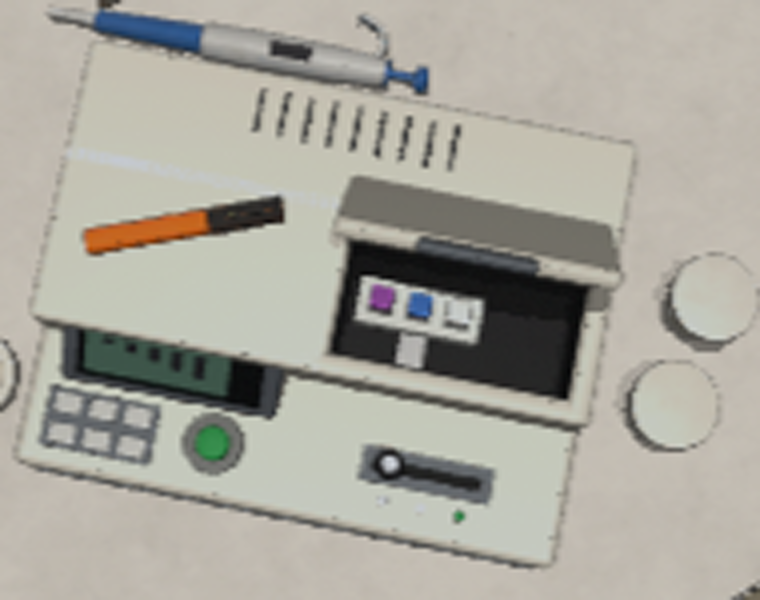

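The crops show the apron's front corners in the top view at crop pixels (18,460) and (552,566), and the knob at (390,464) in the top view and (191,325) in the side view. The lip spans (420,243)–(538,266) in the top view and (445,60)–(498,103) in the side view.

Run:
```python
from h import *
a=camera('side');b=camera('top')
fa=lambda u,v:(225+(u+.5)/4.7-.5,145+(v+.5)/4-.5)
fb=lambda u,v:(225+(u+.5)/4-.5,145+(v+.5)/4-.5)
L=onz(b,*fb(18,460),.056);Rr=onz(b,*fb(552,566),.056)
BL=onz(b,*fb(92,42),.112);BR=onz(b,*fb(635,145),.112)
print(L,Rr,np.linalg.norm(L-Rr)); print(BL,BR,np.linalg.norm(BL-BR))
d=L-Rr; yaw=np.arctan2(-d[0],d[1]); d2=BL-BR; print('yaw',yaw,np.arctan2(-d2[0],d2[1]))
key=onz(b,277.66,255.53,.07); kn=onz(b,*fb(390,464),.104)
print('knob top',kn, tri(a,fa(188,303),b,fb(390,464)))
d3=key-kn; # key->knob in photometer: dx=7, dy=108.5
print('yaw from key-knob',np.arctan2(-d3[0],d3[1])-np.arctan2(7,108.5),np.hypot(*d3[:2]))
y=yaw
for y in [yaw]:
  M=np.array([[np.cos(y),-np.sin(y)],[np.sin(y),np.cos(y)]])
  for n,p,q in[('key',key,(-.1,.05)),('knob',kn,(-.093,-.0585)),('front',(L+Rr)/2,(-.135,0)),('back',(BL+BR)/2,(.13,0))]:
    print(n,p[:2]-M@np.array(q))
  for s,u in[((445,60),(420,243)),((498,103),(538,266)),((470,80),(479,255))]:
    print('lip',tri(a,fa(*s),b,fb(*u)))
o=bot.get_obs();print(o['clock'])
```

```text
[0.4849733  0.17291366 0.056     ] [ 0.41524501 -0.15381024  0.056     ] 0.33408163564559346
[0.7345804  0.12180676 0.112     ] [ 0.665218   -0.20681026  0.112     ] 0.3358575385630648
yaw -0.21026218156442064 -0.20802028186062163
knob top [ 0.47663127 -0.05510683  0.104     ] (array([ 0.47565147, -0.05474336,  0.10275028]), np.float64(0.002206149213227015))
yaw from key-knob -0.20857849699993494 0.10862454946581598
key [ 0.57959732 -0.01737936]
knob [ 0.57979297 -0.01730584]
front [ 0.58213595 -0.01862499]
back [ 0.57276229 -0.01536863]
lip (array([ 0.58920339, -0.07085356,  0.21703918]), np.float64(0.0024695118190158232))
lip (array([ 0.57586772, -0.13447204,  0.2198327 ]), np.float64(0.0009366909194155092))
lip (array([ 0.58219696, -0.10270116,  0.21889772]), np.float64(0.0016588134339289755))
0.3
```

Request:
carry_out(
  plan=[
    {"dx": -31, "dy": -25, "dz": 0, "twist": -1, "fingers": 1},
    {"dx": -62, "dy": -50, "dz": 0, "twist": -2, "fingers": 1},
    {"dx": -93, "dy": -76, "dz": 0, "twist": -3, "fingers": 1},
    {"dx": -124, "dy": -101, "dz": 0, "twist": -4.2, "fingers": 1},
    {"dx": -155, "dy": -126, "dz": 0, "twist": -4.2, "fingers": 1},
  ],
)

```text
clock: 0.72
eef_pos: [0.2537, 0.3143, 0.2313]
tool_rot: [0.104, 0.995, 0.0, 0.0]
ft_force: [1.5, -0.3, 0.2]
grip_width: 0.0261
grasp_force: 0.0
```

```bash
cat >> h.py <<'E'
O=np.array([.5795,-.0175,0]);YAW=-.209
P=R.from_euler('z',YAW)
def ph(p): return P.inv().apply(np.array(p)-O)
def st():
    o=bot.get_obs(); print('t',round(o['clock'],2),'ph mm',(1e3*ph(o['eef_pos'])).round(1),'F ph',P.inv().apply(o['ft_force']).round(1),'w',round(o['grip_width'],4))
    t=R.from_quat(o['tool_rot']).as_matrix(); print('tool y in ph deg',np.degrees(np.arctan2(*P.inv().apply(t[:,1])[[1,0]])).round(2),t[:,2].round(3))
E
python3 -c "from h import *;st()"
```

```text
t 0.72 ph mm [-387.6  257.   231.3] F ph [1.5 0.1 0.2] w 0.0261
tool y in ph deg 90.08 [ 0.  0. -1.]
```

Request:
carry_out(
  plan=[
    {"dx": -29, "dy": -28, "dz": 0, "twist": 0, "fingers": 1},
    {"dx": -58, "dy": -55, "dz": 0, "twist": 0, "fingers": 1},
    {"dx": -87, "dy": -82, "dz": 0, "twist": 0, "fingers": 1},
    {"dx": -116, "dy": -109, "dz": 0, "twist": 0, "fingers": 1},
    {"dx": -145, "dy": -136, "dz": 0, "twist": 0, "fingers": 1},
  ],
)

```text
clock: 1.13
eef_pos: [0.3674, 0.1509, 0.2316]
tool_rot: [0.104, 0.995, 0.0, 0.0]
ft_force: [0.5, 0.3, 0.2]
grip_width: -0.0003
grasp_force: 0.0
```

Request:
carry_out(
  plan=[
    {"dx": -30, "dy": -28, "dz": 0, "twist": 0, "fingers": 1},
    {"dx": -60, "dy": -56, "dz": 0, "twist": 0, "fingers": 1},
    {"dx": -90, "dy": -84, "dz": 0, "twist": 0, "fingers": 1},
    {"dx": -120, "dy": -112, "dz": 0, "twist": 0, "fingers": 1},
    {"dx": -149, "dy": -141, "dz": 0, "twist": 0, "fingers": 1},
  ],
)

```text
clock: 1.55
eef_pos: [0.4841, -0.0182, 0.2314]
tool_rot: [0.105, 0.994, 0.0, 0.0]
ft_force: [0.4, 0.7, 0.8]
grip_width: 0.0001
grasp_force: 0.0
```

```bash
python3 -c "from h import *;st()"
```

```text
t 1.55 ph mm [-93.2 -20.5 231.4] F ph [0.2 0.8 0.8] w 0.0001
tool y in ph deg 89.95 [ 0.001  0.    -1.   ]
```

Request:
carry_out(
  plan=[
    {"dx": 0, "dy": 0, "dz": 35, "twist": 0, "fingers": 1},
    {"dx": 0, "dy": 0, "dz": 70, "twist": 0, "fingers": 1},
    {"dx": 0, "dy": 0, "dz": 105, "twist": 0, "fingers": 1},
    {"dx": 0, "dy": 0, "dz": 135, "twist": 0, "fingers": 1},
    {"dx": 0, "dy": 0, "dz": 147, "twist": 0, "fingers": 1},
  ],
)

```text
clock: 1.97
eef_pos: [0.4798, -0.0164, 0.08]
tool_rot: [0.105, 0.994, -0.0, -0.004]
ft_force: [0.1, 0.4, 0.8]
grip_width: 0.0002
grasp_force: 0.0
```

Request:
carry_out(
  plan=[
    {"dx": 0, "dy": -3, "dz": 0, "twist": 0, "fingers": 1},
    {"dx": 0, "dy": -6, "dz": 0, "twist": 0, "fingers": 1},
    {"dx": 0, "dy": -9, "dz": 0, "twist": 0, "fingers": 1},
    {"dx": 0, "dy": -11, "dz": 0, "twist": 0, "fingers": 1},
    {"dx": 0, "dy": -13, "dz": 0, "twist": 0, "fingers": 1},
  ],
)

```text
clock: 2.38
eef_pos: [0.4817, -0.0293, 0.0859]
tool_rot: [0.105, 0.995, 0.0, 0.002]
ft_force: [-0.5, 1.1, -0.2]
grip_width: 0.0003
grasp_force: 0.0
```

Request:
carry_out(
  plan=[
    {"dx": 0, "dy": -1, "dz": 0, "twist": 0, "fingers": 1},
    {"dx": 0, "dy": -2, "dz": 0, "twist": 0, "fingers": 1},
    {"dx": 0, "dy": -3, "dz": 0, "twist": 0, "fingers": 1},
    {"dx": 0, "dy": -4, "dz": 0, "twist": 0, "fingers": 1},
    {"dx": 0, "dy": -5, "dz": 0, "twist": 0, "fingers": 1},
  ],
)

```text
clock: 2.8
eef_pos: [0.48, -0.0324, 0.0848]
tool_rot: [0.104, 0.995, 0.002, 0.001]
ft_force: [1.8, 7.3, 2.1]
grip_width: 0.0
grasp_force: 3.7
```

```bash
python3 -c "from h import *;st()
c=camera('side');cv2.imwrite('pics/k.png',cv2.resize(c['image'][150:290,200:380],None,fx=4,fy=4)[:,:,::-1])"
```

```text
t 2.8 ph mm [-94.2 -35.2  84.8] F ph [0.2 7.5 2.1] w 0.0
tool y in ph deg 90.02 [ 0.002  0.004 -1.   ]
```

View pics/k.png

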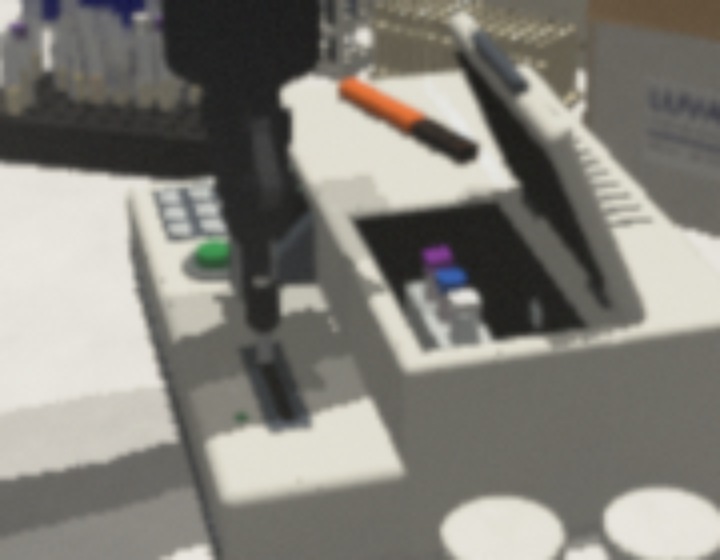

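The side view shows the shut fingertips touching the left of the knob at about crop (262,310), with 7.5 N on the tool. The lid and cuvettes are unchanged, so I'll push on.

Request:
carry_out(
  plan=[
    {"dx": -1, "dy": -3, "dz": 0, "twist": 0, "fingers": 1},
    {"dx": -1, "dy": -6, "dz": 0, "twist": 0, "fingers": 1},
    {"dx": -1, "dy": -9, "dz": 0, "twist": 0, "fingers": 1},
    {"dx": -1, "dy": -12, "dz": 0, "twist": 0, "fingers": 1},
    {"dx": -1, "dy": -15, "dz": 0, "twist": 0, "fingers": 1},
  ],
)

```text
clock: 3.27
eef_pos: [0.4771, -0.0488, 0.0843]
tool_rot: [0.104, 0.995, -0.0, -0.0]
ft_force: [-0.0, 0.4, -0.6]
grip_width: 0.0001
grasp_force: 0.0
```

Request:
carry_out(
  plan=[
    {"dx": 0, "dy": -2, "dz": 0, "twist": 0, "fingers": 1},
    {"dx": 0, "dy": -4, "dz": 0, "twist": 0, "fingers": 1},
    {"dx": 0, "dy": -6, "dz": 0, "twist": 0, "fingers": 1},
    {"dx": 0, "dy": -8, "dz": 0, "twist": 0, "fingers": 1},
    {"dx": 0, "dy": -10, "dz": 0, "twist": 0, "fingers": 1},
  ],
)

```text
clock: 3.68
eef_pos: [0.4756, -0.0566, 0.0843]
tool_rot: [0.104, 0.995, 0.003, 0.0]
ft_force: [2.0, 10.3, -0.7]
grip_width: -0.0001
grasp_force: 5.0
```

Request:
carry_out(
  plan=[
    {"dx": 0, "dy": -2, "dz": 0, "twist": 0, "fingers": 1},
    {"dx": 0, "dy": -4, "dz": 0, "twist": 0, "fingers": 1},
    {"dx": 0, "dy": -6, "dz": 0, "twist": 0, "fingers": 1},
    {"dx": 0, "dy": -8, "dz": 0, "twist": 0, "fingers": 1},
    {"dx": 0, "dy": -10, "dz": 0, "twist": 0, "fingers": 1},
  ],
)

```text
clock: 4.1
eef_pos: [0.4732, -0.0675, 0.0842]
tool_rot: [0.104, 0.995, 0.001, -0.0]
ft_force: [0.5, 2.5, -0.3]
grip_width: 0.0
grasp_force: 1.1
```

```bash
python3 -c "from h import *;st()"
```

```text
t 4.1 ph mm [-93.6 -71.   84.2] F ph [-0.   2.5 -0.3] w 0.0
tool y in ph deg 90.02 [ 0.     0.002 -1.   ]
```

Request:
carry_out(
  plan=[
    {"dx": 0, "dy": -2, "dz": 0, "twist": 0, "fingers": 1},
    {"dx": 0, "dy": -4, "dz": 0, "twist": 0, "fingers": 1},
    {"dx": 0, "dy": -5, "dz": 0, "twist": 0, "fingers": 1},
    {"dx": 0, "dy": -6, "dz": 0, "twist": 0, "fingers": 1},
    {"dx": 0, "dy": -7, "dz": 0, "twist": 0, "fingers": 1},
  ],
)

```text
clock: 4.52
eef_pos: [0.4716, -0.0756, 0.0843]
tool_rot: [0.105, 0.994, -0.0, 0.0]
ft_force: [0.2, -0.4, -0.3]
grip_width: 0.0001
grasp_force: 0.0
```

```bash
python3 -c "from h import *;st()"
```

```text
t 4.52 ph mm [-93.5 -79.2  84.3] F ph [ 0.3 -0.3 -0.3] w 0.0001
tool y in ph deg 89.94 [-0. -0. -1.]
```

Request:
carry_out(
  plan=[
    {"dx": 0, "dy": -2, "dz": 0, "twist": 0, "fingers": 1},
    {"dx": 0, "dy": -4, "dz": 0, "twist": 0, "fingers": 1},
    {"dx": 0, "dy": -5, "dz": 0, "twist": 0, "fingers": 1},
    {"dx": 0, "dy": -5, "dz": 0, "twist": 0, "fingers": 1},
    {"dx": 0, "dy": -5, "dz": 0, "twist": 0, "fingers": 1},
  ],
)

```text
clock: 4.93
eef_pos: [0.4708, -0.0793, 0.0843]
tool_rot: [0.104, 0.995, 0.001, 0.0]
ft_force: [-0.2, 4.1, 0.5]
grip_width: 0.0
grasp_force: 2.0
```

```bash
python3 -c "from h import *;st()"
```

```text
t 4.93 ph mm [-93.5 -83.   84.3] F ph [-1.   4.   0.5] w 0.0
tool y in ph deg 90.0 [ 0.     0.001 -1.   ]
```

Contact came at -83 mm as predicted, so the lever is at its second stop. Next I back off, rise and go over behind the lid.

Request:
carry_out(
  plan=[
    {"dx": 0, "dy": 5, "dz": 0, "twist": 0, "fingers": 1},
    {"dx": 0, "dy": 8, "dz": -30, "twist": 0, "fingers": 1},
    {"dx": 0, "dy": 8, "dz": -70, "twist": 0, "fingers": 1},
    {"dx": 0, "dy": 8, "dz": -110, "twist": 0, "fingers": 1},
    {"dx": 0, "dy": 8, "dz": -150, "twist": 0, "fingers": 1},
  ],
)

```text
clock: 5.35
eef_pos: [0.4716, -0.0724, 0.2358]
tool_rot: [0.105, 0.995, -0.001, -0.001]
ft_force: [0.9, -0.2, -0.2]
grip_width: -0.0
grasp_force: 0.0
```

Request:
carry_out(
  plan=[
    {"dx": 0, "dy": 0, "dz": -25, "twist": 0, "fingers": 1},
    {"dx": -35, "dy": -3, "dz": -25, "twist": 0, "fingers": 1},
    {"dx": -75, "dy": -6, "dz": -25, "twist": 0, "fingers": 1},
    {"dx": -115, "dy": -6, "dz": -25, "twist": 0, "fingers": 1},
    {"dx": -150, "dy": -6, "dz": -25, "twist": 0, "fingers": 1},
  ],
)

```text
clock: 5.77
eef_pos: [0.6196, -0.1102, 0.2596]
tool_rot: [0.105, 0.994, -0.001, 0.001]
ft_force: [0.2, -0.3, 0.4]
grip_width: 0.0004
grasp_force: 0.0
```

Request:
carry_out(
  plan=[
    {"dx": -18, "dy": 0, "dz": 0, "twist": 0, "fingers": 1},
    {"dx": -18, "dy": 0, "dz": 20, "twist": 0, "fingers": 1},
    {"dx": -18, "dy": 0, "dz": 45, "twist": 0, "fingers": 1},
    {"dx": -18, "dy": 0, "dz": 54, "twist": 0, "fingers": 1},
    {"dx": -18, "dy": 0, "dz": 54, "twist": 0, "fingers": 1},
  ],
)

```text
clock: 6.18
eef_pos: [0.6332, -0.1128, 0.2015]
tool_rot: [0.105, 0.995, -0.0, -0.004]
ft_force: [-0.9, 0.8, -0.1]
grip_width: -0.0003
grasp_force: 0.0
```

```bash
python3 -c "from h import *;st()
c=camera('side');cv2.imwrite('pics/l.png',cv2.resize(c['image'][120:290,220:400],None,fx=3.5,fy=3.5)[:,:,::-1])"
```

```text
t 6.18 ph mm [ 72.3 -82.1 201.5] F ph [-1.   0.6 -0.1] w -0.0003
tool y in ph deg 89.97 [-0.008  0.    -1.   ]
```

View pics/l.png

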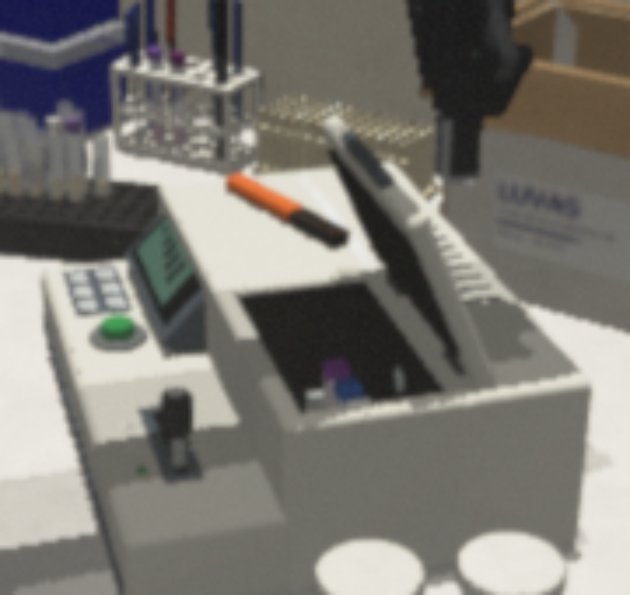

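The view shows the lever at its right-hand stop, with the cuvettes shifted along with it. The fingertips are behind the open lid at about crop (460,175) and clear of it. Now I'll swing it shut.

Request:
carry_out(
  plan=[
    {"dx": 20, "dy": 0, "dz": 0, "twist": 0, "fingers": 1},
    {"dx": 33, "dy": 0, "dz": 1, "twist": 0, "fingers": 1},
    {"dx": 45, "dy": 0, "dz": 6, "twist": 0, "fingers": 1},
    {"dx": 55, "dy": 0, "dz": 11, "twist": 0, "fingers": 1},
    {"dx": 65, "dy": 0, "dz": 18, "twist": 0, "fingers": 1},
  ],
)

```text
clock: 6.65
eef_pos: [0.573, -0.0997, 0.1909]
tool_rot: [0.105, 0.995, -0.0, 0.003]
ft_force: [0.2, 0.2, 2.3]
grip_width: 0.0003
grasp_force: 0.8
```

Request:
carry_out(
  plan=[
    {"dx": 11, "dy": 0, "dz": 10, "twist": 0, "fingers": 1},
    {"dx": 19, "dy": 0, "dz": 22, "twist": 0, "fingers": 1},
    {"dx": 26, "dy": 0, "dz": 34, "twist": 0, "fingers": 1},
    {"dx": 30, "dy": 0, "dz": 45, "twist": 0, "fingers": 1},
    {"dx": 33, "dy": 0, "dz": 53, "twist": 0, "fingers": 1},
  ],
)

```text
clock: 7.07
eef_pos: [0.5401, -0.0927, 0.1361]
tool_rot: [0.105, 0.995, -0.0, 0.002]
ft_force: [0.8, -0.2, 1.1]
grip_width: 0.0001
grasp_force: 0.5
```

Request:
carry_out(
  plan=[
    {"dx": 1, "dy": 0, "dz": 4, "twist": 0, "fingers": 1},
    {"dx": 1, "dy": 0, "dz": 7, "twist": 0, "fingers": 1},
    {"dx": 1, "dy": 0, "dz": 9, "twist": 0, "fingers": 1},
    {"dx": 1, "dy": 0, "dz": 11, "twist": 0, "fingers": 1},
    {"dx": 1, "dy": 0, "dz": 12, "twist": 0, "fingers": 1},
  ],
)

```text
clock: 7.48
eef_pos: [0.5391, -0.0925, 0.1249]
tool_rot: [0.105, 0.995, -0.0, 0.001]
ft_force: [-7.9, 1.9, 18.8]
grip_width: 0.0002
grasp_force: 9.6
```

```bash
python3 -c "from h import *;st()
c=camera('side');cv2.imwrite('pics/m.png',cv2.resize(c['image'][120:290,220:400],None,fx=3.5,fy=3.5)[:,:,::-1])"
```

```text
t 7.48 ph mm [-23.9 -81.8 124.9] F ph [-8.1  0.2 18.8] w 0.0002
tool y in ph deg 89.97 [ 0.002 -0.    -1.   ]
```

View pics/m.png

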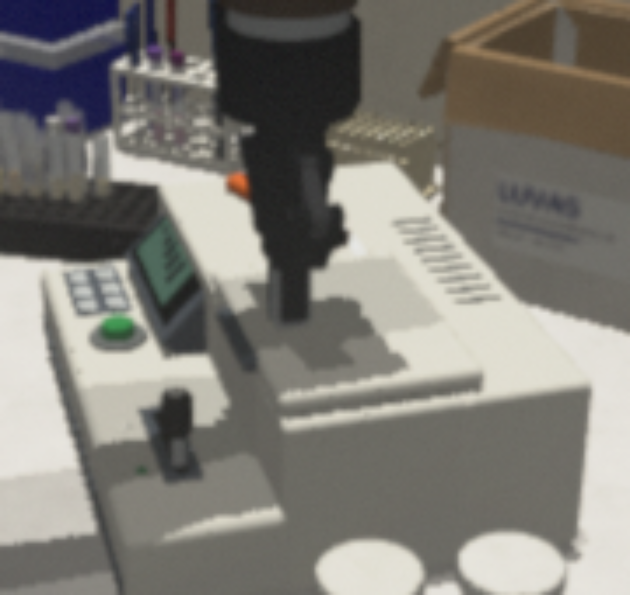

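The lid now lies flat on the deck, with the tip at z = 124.9 mm and a 19 N reaction. I'll lift off and go above the key.

Request:
carry_out(
  plan=[
    {"dx": 0, "dy": 0, "dz": -10, "twist": 0, "fingers": 1},
    {"dx": 0, "dy": 0, "dz": -30, "twist": 0, "fingers": 1},
    {"dx": 18, "dy": 30, "dz": -30, "twist": 0, "fingers": 1},
    {"dx": 36, "dy": 64, "dz": -30, "twist": 0, "fingers": 1},
    {"dx": 55, "dy": 98, "dz": -30, "twist": 0, "fingers": 1},
  ],
)

```text
clock: 7.95
eef_pos: [0.506, 0.0153, 0.1533]
tool_rot: [0.106, 0.994, 0.0, 0.001]
ft_force: [0.2, 0.3, 0.1]
grip_width: -0.0001
grasp_force: 0.0
```

Request:
carry_out(
  plan=[
    {"dx": 21, "dy": 34, "dz": 0, "twist": 0, "fingers": 1},
    {"dx": 21, "dy": 34, "dz": 25, "twist": 0, "fingers": 1},
    {"dx": 21, "dy": 34, "dz": 50, "twist": 0, "fingers": 1},
    {"dx": 21, "dy": 34, "dz": 62, "twist": 0, "fingers": 1},
    {"dx": 21, "dy": 34, "dz": 62, "twist": 0, "fingers": 1},
  ],
)

```text
clock: 8.37
eef_pos: [0.4897, 0.0528, 0.088]
tool_rot: [0.104, 0.995, -0.001, -0.002]
ft_force: [-0.7, 0.2, 0.3]
grip_width: -0.0002
grasp_force: 0.0
```

```bash
python3 -c "from h import *;st()
c=camera('side');cv2.imwrite('pics/n.png',cv2.resize(c['image'][120:290,220:400],None,fx=3.5,fy=3.5)[:,:,::-1])"
```

```text
t 8.37 ph mm [-102.4   50.2   88. ] F ph [-0.7  0.1  0.3] w -0.0002
tool y in ph deg 90.03 [-0.005 -0.001 -1.   ]
```

View pics/n.png

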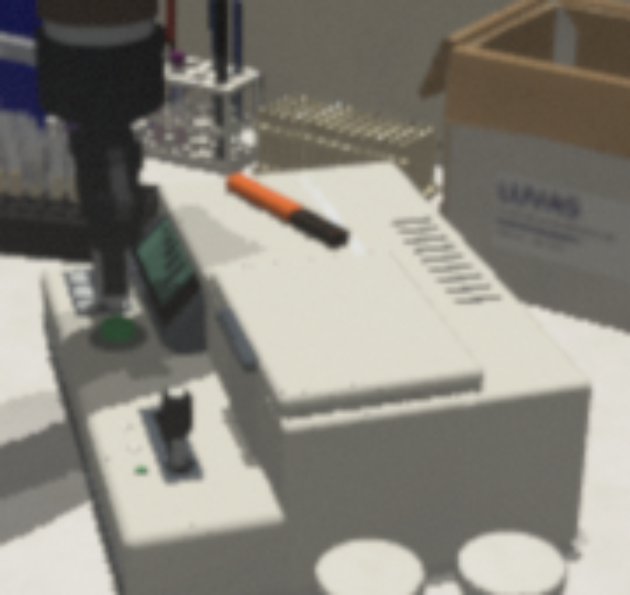

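The lid and lever are home, and the tips stand above the green key at crop (117,328). Pressing it now.

Request:
carry_out(
  plan=[
    {"dx": 0, "dy": 0, "dz": 12, "twist": 0, "fingers": 1},
    {"dx": 0, "dy": 0, "dz": 18, "twist": 0, "fingers": 1},
    {"dx": 0, "dy": 0, "dz": 22, "twist": 0, "fingers": 1},
    {"dx": 0, "dy": 0, "dz": 25, "twist": 0, "fingers": 1},
    {"dx": 0, "dy": 0, "dz": 26, "twist": 0, "fingers": 1},
  ],
)

```text
clock: 8.83
eef_pos: [0.4925, 0.0524, 0.0651]
tool_rot: [0.105, 0.994, 0.0, 0.001]
ft_force: [-0.7, -0.1, 5.8]
grip_width: 0.0003
grasp_force: 2.5
```

Request:
carry_out(
  plan=[
    {"dx": 0, "dy": 0, "dz": 0, "twist": 0, "fingers": 1},
    {"dx": 0, "dy": 0, "dz": 0, "twist": 0, "fingers": 1},
    {"dx": 0, "dy": 0, "dz": 0, "twist": 0, "fingers": 1},
    {"dx": 0, "dy": 0, "dz": 1, "twist": 0, "fingers": 1},
    {"dx": 0, "dy": 0, "dz": 1, "twist": 0, "fingers": 1},
  ],
)

```text
clock: 9.25
eef_pos: [0.4925, 0.0524, 0.065]
tool_rot: [0.105, 0.995, -0.0, 0.001]
ft_force: [-2.3, -0.9, 11.8]
grip_width: -0.0002
grasp_force: 5.8
```

The key is fully down, at z = 65 mm and 11.8 N. Lifting away.

Request:
carry_out(
  plan=[
    {"dx": 0, "dy": 0, "dz": -10, "twist": 0, "fingers": 1},
    {"dx": 0, "dy": 0, "dz": -40, "twist": 0, "fingers": 1},
    {"dx": 0, "dy": 0, "dz": -80, "twist": 0, "fingers": 1},
    {"dx": 0, "dy": 0, "dz": -120, "twist": 0, "fingers": 1},
    {"dx": 30, "dy": 0, "dz": -150, "twist": 0, "fingers": 1},
  ],
)

```text
clock: 9.67
eef_pos: [0.4671, 0.0585, 0.2159]
tool_rot: [0.105, 0.994, 0.001, 0.003]
ft_force: [1.5, 1.6, 1.6]
grip_width: -0.0
grasp_force: 0.0
```

Request:
carry_out(
  plan=[
    {"dx": 40, "dy": 0, "dz": 0, "twist": 0, "fingers": 1},
    {"dx": 70, "dy": 0, "dz": 0, "twist": 0, "fingers": 1},
    {"dx": 70, "dy": 0, "dz": 0, "twist": 0, "fingers": 1},
    {"dx": 70, "dy": 0, "dz": 0, "twist": 0, "fingers": 1},
    {"dx": 70, "dy": 0, "dz": 0, "twist": 0, "fingers": 1},
  ],
)

```text
clock: 10.08
eef_pos: [0.3947, 0.0734, 0.213]
tool_rot: [0.104, 0.995, 0.0, 0.0]
ft_force: [0.6, 0.5, 0.0]
grip_width: -0.0004
grasp_force: 0.0
```

```bash
python3 -c "from h import *;st()
c=camera('side');cv2.imwrite('pics/z.png',cv2.resize(c['image'][120:290,220:400],None,fx=3.5,fy=3.5)[:,:,::-1])"
```

```text
t 10.08 ph mm [-199.6   50.6  213. ] F ph [0.5 0.6 0. ] w -0.0004
tool y in ph deg 89.99 [ 0.001  0.    -1.   ]
```

View pics/z.png

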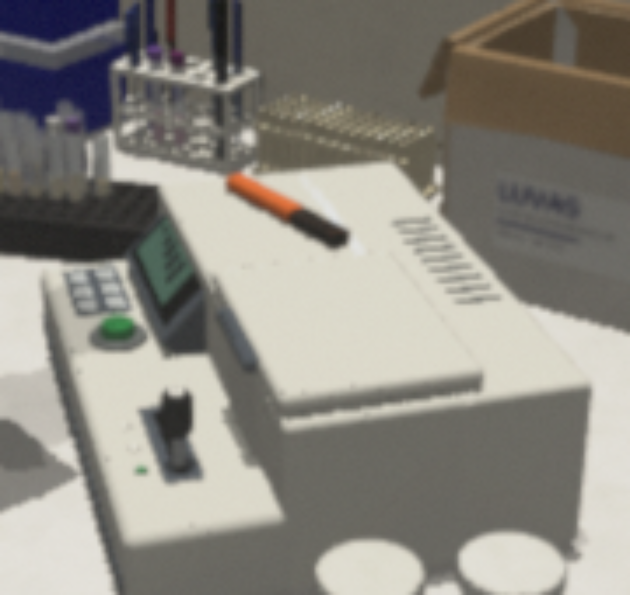

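The key is back up at crop (117,326), the lever is at its right-hand stop and the lid is shut. The marker and cups haven't moved and the arm is clear, so I'll hand it in.

```bash
python3 -c "from h import *;print(job_done())"
```

```text
the job is handed in; nothing more can be done
None
```

I pushed the lever to its second stop, swung the lid shut, and then pressed and released the read key. The job was handed in at about 10 s with the arm clear; no verdict was returned.

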